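# Dim the colony viewer and hold its cover at the index

## Task

With the cover of the colony viewer still shut, turn its light down by sliding the dimmer to the long tick. Then lift the hinged amber cover by its bar handle until it stands at the angle marked by the index clip on the quadrant, so that a colleague can pick colonies under the filter, and finish while still holding it there: nothing else keeps it up, and it must not be let drop. Do not shift the index clip, the dish on the stage or the things standing round the viewer.

Things in the scene. Friction and masses are not known exactly. Their poses are not given: they have to be found in the camera images.
- viewer: Blue-light colony viewer: a white housing 250 x 370 mm, fixed to the bench, deck 70 mm above it. Origin on the bench under the middle (the housing reaches from 120 mm before it to 130 mm behind it, and 185 mm to either side). x points to its back (hinge side), y to its left, z up; it may be turned by up to 0.25 rad about z. Seen from its front, the lit stage with the hinged amber cover is on the right, the grey control strip with the dimmer on the left.
- dimmer (a joint): Position of the dimmer on its straight track, in m: 0 at the near end (towards the viewer's front, dimmest), 0.090 at the far end (brightest). It slides along the viewer's x. Ticks every 10 mm; the long tick, over three times as long as the others and drawn on both sides of the slot, is at 0.030. Moves with 2 N of friction and stays where it is left.
- dimmer_cap (a point): Grip point of the black dimmer cap, on its upright middle line (cap 16 mm along the track, 24 mm across, 20 mm tall; its top is 3 mm above this point, its underside 17 mm below it, the strip it stands on 21 mm below). A white line across its top shows its position. Free deck of more than 25 mm on every side.
- dimmer_mark (a point): Where the middle of the dimmer cap is when the dimmer stands at the long tick (same height as dimmer_cap).
- cover (a joint): Opening angle of the amber cover in rad: 0 shut (level), grows as its front rises, up to 1.75. The cover weighs 0.3 to 0.65 kg and its hinge is free: it falls shut when let go. Lifting at the bar takes 1.5 to 4 N.
- cover_hinge (a point): Middle of the hinge axis at the back of the cover, 78 mm above the bench. The axis runs along the viewer's y.
- cover_bar (a point): Middle of the bar handle: a round steel bar, 12 mm thick, 116 mm long, parallel to the hinge axis, carried by two arms at its ends, 48 mm in front of the cover's front wall. Shut, it is 248 mm in front of the hinge axis and 31 mm above it (109 mm above the bench; 39 mm above the deck); it swings with the cover about the hinge. This frame turns with the cover: x lies along the cover towards the hinge, y along the bar.
- index (a joint): Angle of the index clip on the quadrant, in rad, on the same scale as joint cover: the cover is at the mark when both values agree. Lies between 0.5 and 0.95. Clamped; leave it.
- index_mark (a point): The index clip, a steel block 26 x 14 x 12 mm with a knurled nut on its outer side, clamped on the upright aluminium quadrant (graduated every 5 degrees) at the right of the cover, the point 100 mm from the hinge axis and 126 mm to the right of the cover's middle. At the mark, the thin steel pointer on the cover's right side points at this clip. This frame turns with the clip: x points from the clip to the hinge axis.
- dish: Closed petri dish, 58 mm wide, 16 mm tall, on the stage under the cover, origin under its middle. Stays where it is.
- spare_dish: Closed petri dish, 58 mm wide, 16 mm tall, on the bench to the right of the viewer. Bystander.
- vial: Amber screw vial, 28 mm wide, 62 mm tall, on the bench to the right of the viewer. Bystander.
- beaker: Small clear beaker, 52 mm wide, 68 mm tall, on the bench to the left of the viewer. Bystander.

How it is judged (in metres and radians):
On the way, in this order (a step that is already met when the one before it is completed fails the run):
1. the dimmer stands at the long tick while the cover is still shut (value of joint dimmer between 0.025 and 0.035 m and value of joint cover below 0.05 rad), for 0.3 s.
2. the fingers have lifted the cover to the angle of the index clip (angle between the x axis of cover_bar and the x axis of index_mark, either way round below 0.07 rad and contact force between cover and the fingers above 0.5 N), for 0.2 s.
At the end, for the whole second after the job is handed in: The fingers hold the cover, at rest, within 0.07 rad (4 degrees) of the index clip's angle, with nothing else carrying it; the dimmer stands within 5 mm of the long tick; the index clip has not been shifted and the dish lies where it was (all of step 2 and velocity of joint cover between -0.1 and 0.1 rad/s and contact force between cover and dish below 0.2 N and value of joint dimmer between 0.025 and 0.035 m and distance of index_mark from where it was at the start of the episode below 0.005 m and distance of dish from where it was at the start of the episode below 0.02 m); the arm keeps its last pose, push and grip.
It fails at once if the cover drops (falls faster than 1.5 rad/s) (velocity of joint cover below -1.5 rad/s).
It fails at once if the index clip is shifted by more than 5 mm (distance of index_mark from where it was at the start of the episode above 0.005 m).
It fails at once if the dish on the stage is shifted by more than 20 mm (distance of dish from where it was at the start of the episode above 0.02 m).
It fails at once if a bystander is shifted by more than 30 mm (distance of any of spare_dish, vial, beaker from where it was at the start of the episode above 0.03 m).
It also fails if it takes over 51 s, if anything falls off the work surface, if the arm or the gripper's body presses on something with over 40 N, if the wrist force passes 120 N, or if a joint passes its speed limit or range.

## Robot

A 6-joint arm with a two-finger parallel gripper is mounted at the origin on a cart in front of the work surface, level with it; the furniture and walls round the work are solid. World frame = base frame: x ahead of the robot, y to its left, z up, the work surface at z = 0. Lengths are in mm, angles in rad, forces in N, time in s.
With the tool pointing down it reaches from about 200 to 875 mm from the base axis. Payload 3.4 kg.
Tool frame: the origin (TCP) lies between the finger pads; the fingertips stand tip_reach ahead of it and the grasp point (between the pads) lies 3 mm ahead of it (tip_reach is the distance from the TCP to the fingertips, in mm); z points along the fingers, y is the line along which they close (so a half turn about z gives the same grasp; the last joint's range is limited). The gripper opens to 94 mm and grips with 3 to 60 N. Pads are 16 mm wide; open, the fingers measure 119 mm over their backs; the gripper's body (75 mm by 177 mm) begins 78 mm behind the grasp point.
Start: joints at [-1.333, 0.276, 1.505, -0, 1.361, -0.121], TCP at [201.913, -538.418, 227.493] pointing down, gripper open.
Joint ranges: [-2.89, 2.89], [-0.75, 2.08], [0.22, 2.7], [-1.18, 4.32], [0.11, 2.71], [-2.7, 2.7]. Speed limits (rad/s): [2.57, 2.57, 3.14, 3.14, 3.14, 3.14].

## Interface

Orientations are given as [roll, pitch, yaw] about the fixed x, y, z axes, in that order (R = Rz(yaw) Ry(pitch) Rx(roll)).
In Python, from workcell import * gives the robot as it stands.
- The arm moves only by the tool move_arm, never from a script. Its argument "steps" is a list of rows, each a list of 5 numbers: the shift along the tool's x, y, z in m, then the turn about the tool's z in rad, then the finger opening in m, from 0 to 0.094. A call has 1 to 20 rows; each row is the pose to reach, as a shift and turn from the pose commanded when the call began, along the tool's axes at that moment; what a row does not reach only later rows make up. A row lasts 1/12 s, in which the tool goes at most 41.7 mm and 7.16 degrees, less where a joint would pass 70% of its speed; a pose out of reach is approached as far as the arm can. A call with a gripper value outside its range is refused whole. The fingers move at their own pace and stop on an object; "squeeze" is the grip in N (left out, the last holds). Time passes only in rows, so rows that repeat a pose let the fingers close. It gives the time, the measured TCP pose, the force, the opening and the grip force at its end, in the units of the state.
- get_state(): the state, without advancing time (a new reading comes with each control period).
- camera(name): name is "scene" or "top"; returns (picture, depth): 480x640x3 uint8, red, green, blue; 480x640 float32, mm along the optical axis (not along the pixel's ray), 0 where there is no reading.
- camera_model(name): a dict with "K" (3x3 intrinsics, pixels), "R" (3x3) and "t" (3): a world point X has camera coordinates R X + t. Camera axes: x right, y down, z forward; pixel columns grow to the right and rows downward; lengths in mm; the calibration is good to about 2 mm. A picture is of the moment at which its call begins. camera_model takes no time and is no camera call.
- finish_job(): hands the job in; it is judged then, once.
The state is a dict: "time": time; "q": joint angles; "dq": joint speeds; "tau": joint torques, N m; "tool_pos": TCP position; "eef_rot": TCP orientation; "ft_force": force on the tool from outside, world axes, zero at the start; "ft_torque": the same for the moment, N m; "gripper_width": finger opening in mm; "grasp_force": force on a finger pad.
Only numpy, scipy, OpenCV 4.12 (cv2) and the standard library are available. Lean on these libraries where they do the work, as an engineer would, in place of code of your own. Each camera call takes 0.05 s, during which the arm holds its last target. There are 200 camera calls.

## Working session

There is one attempt and no reset: what is moved stays moved. The work goes in short steps, Python scripts to look and compute and a tool call to move; the robot and the scene stay as the last step left them, time stands still between calls to the robot, and variables do not carry over. Pictures are saved under pics/ and viewed, at most 10 in all, crops included, and the job is handed in when it is done.

Besides the shell and the picture viewer there is one more tool, called after "Emit:" by a JSON object that holds its "op" and its "data", one argument or row to a line. move_arm: Moves the arm, as the interface text tells. Its arguments: {"type":"object","properties":{"steps":{"type":"array"},"squeeze":{"type":"number"}},"required":["steps"]}

```bash
mkdir -p pics; ls
python3 - <<'E'
from workcell import *
import cv2,numpy as np
s=get_state();print(s)
for n in("scene","top"):
    p,d=camera(n);cv2.imwrite(f"pics/{n}0.png",p[:,:,::-1]);np.savez(f"{n}0.npz",p=p,d=d)
    m=camera_model(n);print(n,m["K"],m["R"],m["t"])
E
```

```text
pics
{'time': 0.0, 'q': array([-1.33298811e+00,  2.76587700e-01,  1.50609067e+00, -3.28572489e-05,
        1.36069964e+00, -1.20986177e-01]), 'dq': array([-0.00011527,  0.00060427, -0.00152328, -0.00216304,  0.00213582,
       -0.00134335]), 'tau': array([ 9.77943164e-04, -4.04586375e+01, -2.37227583e+01,  7.05060968e-02,
        3.43832094e-02, -1.47307187e-04]), 'tool_pos': array([ 201.77755561, -537.88270291,  226.62579466]), 'eef_rot': array([-3.13981647e+00, -1.83588676e-04,  3.58801111e-01]), 'ft_force': array([-0.19334642, -0.61295072, -0.47566035]), 'ft_torque': array([-0.05236091, -0.04112326, -0.00028927]), 'grasp_force': 0.0, 'gripper_width': 94.34698652505388}
scene [[453.05812882   0.         316.56135053]
 [  0.         453.05812882 241.42549136]
 [  0.           0.           1.        ]] [[ 0.85260891 -0.52227913 -0.01680933]
 [-0.38998873 -0.61457844 -0.68571287]
 [ 0.34780286  0.59120035 -0.72767803]] [-476.87878382  329.75555767  750.9435773 ]
top [[613.11544897   0.         321.05979613]
 [  0.         613.11544897 239.66661218]
 [  0.           0.           1.        ]] [[ 0.00925609 -0.99994563 -0.00480243]
 [-0.99550778 -0.00876225 -0.09427349]
 [ 0.09422628  0.00565346 -0.99553475]] [  44.23005184  610.4226984  1476.85160107]
```

View pics/scene0.png

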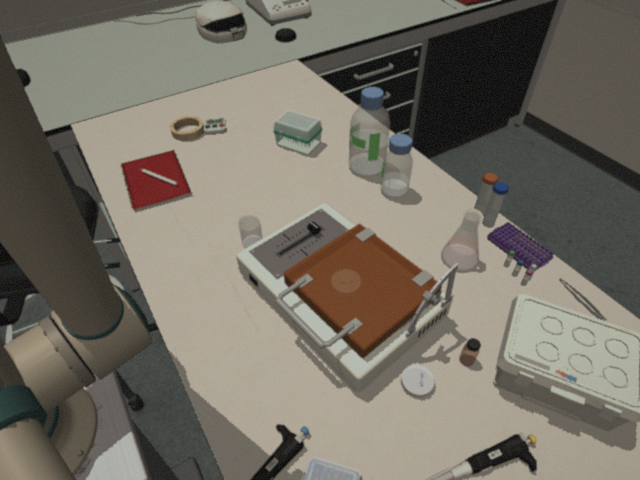

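View pics/top0.png

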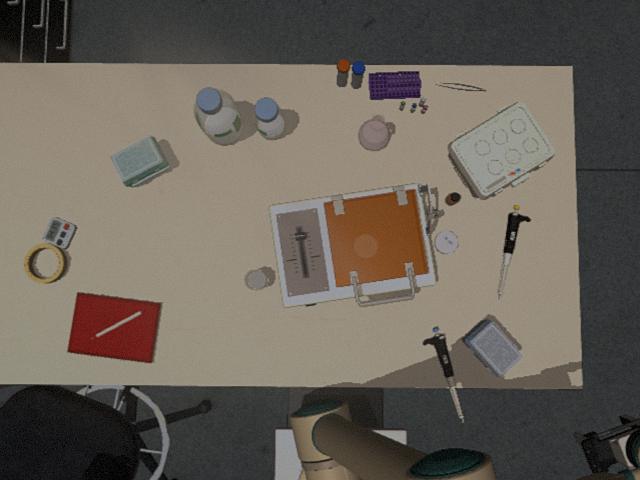

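The scene view shows the viewer with its cover shut. In the top view the housing corners are near (270,206), (418,183), (437,288) and (285,306), the cap is near (300,234), and the bar runs from (358,300) to (414,295). The quadrant is at about (428,205).

```bash
cat > h.py <<'E'
from workcell import *
import cv2,numpy as np
def ray(n,u,v,z):
    m=camera_model(n);K,R,t=[np.array(m[k]) for k in("K","R","t")]
    c=-R.T@t;d=R.T@np.linalg.inv(K)@np.array([u,v,1.]);return c+d*(z-c[2])/d[2]
def proj(n,X):
    m=camera_model(n);K,R,t=[np.array(m[k]) for k in("K","R","t")]
    p=(np.atleast_2d(X)@R.T+t)@K.T;return p[:,:2]/p[:,2:]
def at(n,d,u,v):
    m=camera_model(n);K,R,t=[np.array(m[k]) for k in("K","R","t")]
    return R.T@(np.linalg.inv(K)@np.array([u,v,1.])*d[v,u]-t)
E
python3 - <<'E'
from h import *
a=np.load("top0.npz");p=a["p"][:,:,::-1];d=a["d"]
for u,v in[(270,206),(418,183),(437,288),(285,306)]:print(ray("top",u,v,70).round(1))
# housing: pixels with depth height 60..85
H=np.array([[at("top",d,u,v) for u in range(255,450)] for v in range(170,320)])
z=H[:,:,2];m=((z>55)&(z<150)).astype(np.uint8)
m=cv2.morphologyEx(m,cv2.MORPH_OPEN,np.ones((5,5)))
pts=H[m>0][:,:2].astype(np.float32);print(cv2.minAreaRect(pts),cv2.boxPoints(cv2.minAreaRect(pts)))
print("z deck",np.median(z[(z>60)&(z<80)]))
s=np.load("scene0.npz")["p"][:,:,::-1]
A=cv2.resize(p[200:300,270:350],None,fx=5,fy=5,interpolation=cv2.INTER_CUBIC)
B=cv2.resize(s[250:350,395:475],None,fx=5,fy=5,interpolation=cv2.INTER_CUBIC)
cv2.imwrite("pics/crop.png",np.hstack([A,B[:500,:400]]))
E
```

```text
[686.3 172.9  70. ]
[ 745.2 -182.6   70. ]
[ 493.5 -226.2   70. ]
[447.8 133.3  70. ]Traceback (most recent call last):
  File "<stdin>", line 5, in <module>
  File "h.py", line 10, in at
    m=camera_model(n);K,R,t=[np.array(m[k]) for k in("K","R","t")]
ValueError: time passes only in moves, steps and waits
```

```bash
cat > h.py <<'E'
from workcell import *
import cv2,numpy as np
C={n:[np.array(camera_model(n)[k]) for k in("K","R","t")] for n in("scene","top")}
def ray(n,u,v,z):
    K,R,t=C[n];c=-R.T@t;d=R.T@np.linalg.inv(K)@np.array([u,v,1.]);return c+d*(z-c[2])/d[2]
def proj(n,X):
    K,R,t=C[n];p=(np.atleast_2d(X)@R.T+t)@K.T;return p[:,:2]/p[:,2:]
def cloud(n,d):
    K,R,t=C[n];v,u=np.mgrid[:480,:640];r=np.stack([u,v,1+0*u],-1)@np.linalg.inv(K).T
    return (r*d[...,None]-t)@R
E
python3 - <<'E'
from h import *
a=np.load("top0.npz");p=a["p"][:,:,::-1];d=a["d"]
H=cloud("top",d)[170:320,255:450]
z=H[:,:,2];m=((z>55)&(z<85)).astype(np.uint8)
pts=H[m>0][:,:2].astype(np.float32);n,l,st,_=cv2.connectedComponentsWithStats(((z>55)&(z<150)).astype(np.uint8))
k=1+st[1:,4].argmax();pts=H[l==k][:,:2].astype(np.float32)
print(cv2.minAreaRect(pts),cv2.boxPoints(cv2.minAreaRect(pts)))
print("z deck",np.median(z[(z>60)&(z<80)]))
s=np.load("scene0.npz")["p"][:,:,::-1]
A=cv2.resize(p[200:300,270:350],None,fx=5,fy=5,interpolation=cv2.INTER_CUBIC)
B=cv2.resize(s[250:350,395:475],None,fx=5,fy=5,interpolation=cv2.INTER_CUBIC)
cv2.imwrite("pics/crop.png",np.hstack([A,B]))
E
```

```text
((584.7674560546875, -27.072067260742188), (274.472900390625, 370.374267578125), 9.050606727600098) [[ 420.10846  134.22122]
 [ 478.3708  -231.54181]
 [ 749.42645 -188.36536]
 [ 691.1641   177.39767]]
z deck 69.62825259335204
```

View pics/crop.png

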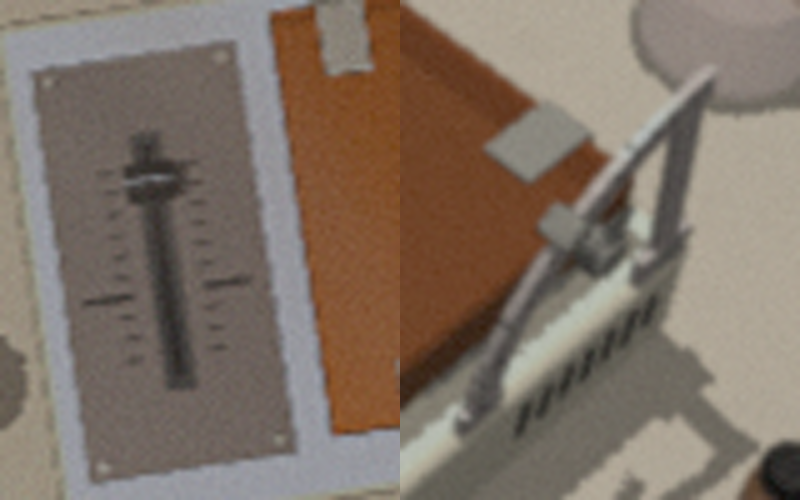

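The crop shows the cap's white line at crop (152,183), which is top pixel (300.4,236.6). The long tick's middle is at crop (168,291), which is top pixel (303.6,258.2). The clip block is at about scene pixel (428,295.5).

Run:
```python
from h import *
yaw=0.158;ex=np.array([np.cos(yaw),np.sin(yaw),0]);ey=np.array([-ex[1],ex[0],0]);O=np.array([590,-26,0])
L=lambda X:np.array([(X-O)@ex,(X-O)@ey,X[...,2]]) 
for nm,X in(("cap",ray("top",300.4,236.6,94)),("tick",ray("top",303.6,258.2,70.5)),("tkL",ray("top",270+108/5,260,70.5)),("tkR",ray("top",270+228/5,200+283/5,70.5))):print(nm,X.round(1),L(X).round(1))
for n in("top","scene"):
    d=np.load(n+"0.npz")["d"];X=cloud(n,d);l=np.moveaxis(L(X.reshape(-1,3)),0,-1).reshape(X.shape) if 0 else np.stack([(X-O)@ex,(X-O)@ey,X[...,2]],-1)
    m=(l[...,2]>98)&(l[...,2]<125)&(l[...,0]<-105)&(l[...,0]>-190)&(abs(l[...,1])<185)&(d>0)
    q=l[m];b=q[q[:,0]<np.percentile(q[:,0],3)+10]
    print(n,"handle",len(q),q.min(0).round(),q.max(0).round(),"bar med",np.median(b,0).round(1),"y",b[:,1].min().round(1),b[:,1].max().round(1))
    c=(l[...,2]>80)&(l[...,2]<130)&(l[...,0]>-100)&(l[...,0]<110)&(l[...,1]<60)&(l[...,1]>-170)
    print("cover",np.percentile(l[c],[1,50,99],axis=0).round(1))
# index: plane y=ymid-126
ym=-59
for u,v in((428,295.6),(431,297.5),(435,300)):
  for dy in(-115,-126,-140):
    A=ray("scene",u,v,0);B=ray("scene",u,v,300);la,lb=L(A),L(B);k=(ym+dy-la[1])/(lb[1]-la[1]);P=la+k*(lb-la);print(u,v,dy,P.round(1))
```

```text
cap [610.7  98.   94. ] [ 39.9 119.2  94. ]
tick [561.4  90.7  70.5] [ -9.9 119.7  70.5]
tkL [556.8 119.2  70.5] [ -9.9 148.6  70.5]
tkR [565.4  62.1  70.5] [-10.4  90.9  70.5]
top handle 382 [-143. -124.  100.] [-105.   14.  121.] bar med [-137.1  -54.3  113.4] y -120.5 10.1
cover [[ -87.9 -160.6   98.2]
 [   9.1  -54.5  105.7]
 [ 107.9   51.3  113.6]]
scene handle 639 [-143. -125.  105.] [-105.   14.  117.] bar med [-138.5  -60.8  113.1] y -120.4 9.0
cover [[ -88.9 -162.9   82.6]
 [  -4.4  -69.4  105.2]
 [ 107.4   50.2  110.8]]
428 295.6 -115 [  52.  -174.   135.9]
428 295.6 -126 [  31.5 -185.   165.3]
428 295.6 -140 [   5.4 -199.   202.8]
431 297.5 -115 [  64.  -174.   119.6]
431 297.5 -126 [  43.  -185.   149.8]
431 297.5 -140 [  16.2 -199.   188.2]
435 300 -115 [  80.9 -174.    96.8]
435 300 -126 [  59.1 -185.   128.1]
435 300 -140 [  31.3 -199.   167.9]
```

```bash
cat >> h.py <<'E'
def shift(W,yaw=None):
    s=get_state();y=s["eef_rot"][2];D=np.array(W)-s["tool_pos"]
    tx=np.array([np.cos(y),np.sin(y)]);ty=np.array([np.sin(y),-np.cos(y)])
    print("shift",(D[:2]@tx).round(1),(D[:2]@ty).round(1),(-D[2]).round(1),"turn",None if yaw is None else round(y-yaw,3))
E
python3 - <<'E'
from h import *
import workcell;print([x for x in dir(workcell) if not x.startswith("_")], getattr(workcell,"tip_reach",None))
shift([609,98,200],1.729)
E
```

```text
['PlanningError', 'camera', 'camera_model', 'finish_job', 'get_state', 'tip_reach'] 22.0
shift 604.6 -452.4 26.7 turn -1.37
```

Emit:
{"op": "move_arm", "data": {
  "steps": [
    [0.03, -0.022, -0.01, -0.07, 0.05],
    [0.06, -0.045, -0.02, -0.14, 0.05],
    [0.09, -0.067, -0.02, -0.21, 0.05],
    [0.12, -0.09, -0.02, -0.28, 0.05],
    [0.15, -0.112, -0.02, -0.35, 0.05],
    [0.18, -0.135, -0.02, -0.42, 0.05],
    [0.212, -0.158, -0.02, -0.49, 0.05],
    [0.243, -0.182, -0.02, -0.56, 0.05],
    [0.275, -0.206, -0.02, -0.63, 0.05],
    [0.306, -0.229, -0.02, -0.7, 0.05],
    [0.338, -0.253, -0.02, -0.77, 0.05],
    [0.37, -0.277, -0.02, -0.84, 0.05],
    [0.4, -0.3, -0.02, -0.91, 0.05],
    [0.432, -0.323, -0.02, -0.98, 0.05],
    [0.464, -0.347, -0.02, -1.05, 0.05],
    [0.495, -0.37, -0.02, -1.12, 0.05],
    [0.527, -0.394, -0.02, -1.2, 0.05],
    [0.555, -0.415, -0.02, -1.27, 0.05],
    [0.58, -0.434, -0.02, -1.33, 0.05],
    [0.605, -0.452, -0.02, -1.37, 0.05]
  ],
  "squeeze": 10
}}

```text
time: 1.77
tool_pos: [610.0, 99.3, 246.8]
eef_rot: [-3.14, -0.0, 1.733]
ft_force: [0.8, -0.2, 0.1]
gripper_width: 50.1
grasp_force: 0.0
```

Run:
```python
from h import *
s=get_state();print(s["time"],s["tool_pos"],s["eef_rot"],s["gripper_width"],s["q"])
shift([610.5,98,97],1.729)
```

```text
1.7667 [609.97922579  99.26690532 246.79674222] [-3.14040991e+00 -5.40912827e-05  1.73250876e+00] 50.11871362124026 [ 4.88371750e-02  3.32432548e-01  1.37426050e+00 -8.01985091e-05
  1.43608092e+00 -1.12864476e-01]
shift -1.3 0.3 149.8 turn 0.004
```

Emit:
{"op": "move_arm", "data": {
  "steps": [
    [-0.001, 0, 0.03, 0, 0.05],
    [-0.001, 0, 0.06, 0, 0.05],
    [-0.001, 0, 0.09, 0, 0.05],
    [-0.001, 0, 0.115, 0, 0.05],
    [-0.001, 0, 0.135, 0, 0.05],
    [-0.001, 0, 0.145, 0, 0.05],
    [-0.001, 0, 0.15, 0, 0.05],
    [-0.001, 0, 0.15, 0, 0.05],
    [-0.001, 0, 0.15, 0, 0.01],
    [-0.001, 0, 0.15, 0, 0.01],
    [-0.001, 0, 0.15, 0, 0.01],
    [-0.001, 0, 0.15, 0, 0.01],
    [-0.001, 0, 0.15, 0, 0.01],
    [-0.001, 0, 0.15, 0, 0.01]
  ],
  "squeeze": 8
}}

```text
time: 2.93
tool_pos: [611.2, 96.4, 98.4]
eef_rot: [3.138, 0.0, 1.729]
ft_force: [2.6, 0.8, 2.3]
gripper_width: 16.0
grasp_force: 8.0
```

Run:
```python
from h import *
s=get_state();print(s["tool_pos"],s["eef_rot"],s["gripper_width"],s["grasp_force"],s["ft_force"])
shift([561.4,90.7,s["tool_pos"][2]],1.729)
p,d=camera("top");cv2.imwrite("pics/t1.png",cv2.resize(p[190:320,255:445,::-1],None,fx=4,fy=4,interpolation=cv2.INTER_CUBIC))
```

```text
[611.23288178  96.40634231  98.44465194] [3.13798173e+00 2.85802486e-04 1.72873940e+00] 15.976675422396333 7.998689040541649 [2.56843496 0.83731051 2.26710068]
shift 2.2 -50.1 -0.0 turn -0.0
```

Emit:
{"op": "move_arm", "data": {
  "steps": [
    [0, -0.006, 0, 0, 0.01],
    [0, -0.013, 0, 0, 0.01],
    [0, -0.02, 0, 0, 0.01],
    [0, -0.027, 0, 0, 0.01],
    [0, -0.034, 0, 0, 0.01],
    [0, -0.041, 0, 0, 0.01],
    [0, -0.047, 0, 0, 0.01],
    [0, -0.05, 0, 0, 0.01],
    [0, -0.05, 0, 0, 0.01],
    [0, -0.05, 0, 0, 0.01],
    [0, -0.05, 0, 0, 0.01]
  ]
}}

```text
time: 3.9
tool_pos: [559.4, 88.1, 98.4]
eef_rot: [-3.141, 0.0, 1.729]
ft_force: [0.4, -0.4, 7.0]
gripper_width: 16.0
grasp_force: 8.0
```

Run:
```python
from h import *
s=get_state();print(s["tool_pos"],s["ft_force"]);shift([561.4,90.7,s["tool_pos"][2]],1.729)
```

```text
[559.35539631  88.12528818  98.35347818] [ 0.42325219 -0.41210821  6.96165794]
shift 2.2 2.4 -0.0 turn -0.0
```

Emit:
{"op": "move_arm", "data": {
  "steps": [
    [0, 0.002, 0, 0, 0.01],
    [0, 0.002, 0, 0, 0.01],
    [0, 0.002, 0, 0, 0.01],
    [0, 0.002, 0, 0, 0.05],
    [0, 0.002, 0, 0, 0.05],
    [0, 0.002, 0, 0, 0.05],
    [0, 0.002, 0, 0, 0.05],
    [0, 0.002, -0.015, 0, 0.05],
    [0, 0.002, -0.04, 0, 0.05],
    [0, 0.002, -0.07, 0, 0.05],
    [0, 0.002, -0.1, 0, 0.05],
    [-0.025, -0.02, -0.11, 0, 0.05],
    [-0.05, -0.038, -0.11, 0, 0.05],
    [-0.075, -0.056, -0.11, 0, 0.05],
    [-0.1, -0.074, -0.11, 0, 0.05],
    [-0.125, -0.092, -0.11, 0, 0.05],
    [-0.15, -0.11, -0.11, 0, 0.05],
    [-0.165, -0.12, -0.11, 0, 0.05],
    [-0.174, -0.126, -0.11, 0, 0.05],
    [-0.174, -0.126, -0.11, 0, 0.05]
  ]
}}

```text
time: 5.57
tool_pos: [462.5, -104.7, 207.3]
eef_rot: [-3.141, 0.0, 1.726]
ft_force: [0.3, -0.0, 0.1]
gripper_width: 49.8
grasp_force: 0.0
```

Run:
```python
from h import *
s=get_state();print(s["time"],s["tool_pos"],s["eef_rot"]);shift([462.4,-102,112],1.729)
p,d=camera("top");q,e=camera("scene")
cv2.imwrite("pics/t2.png",np.hstack([cv2.resize(p[200:300,270:350,::-1],None,fx=5,fy=5,interpolation=cv2.INTER_CUBIC),cv2.resize(q[220:345,260:360,::-1],None,fx=4,fy=4,interpolation=cv2.INTER_CUBIC)]))
```

```text
5.5667 [ 462.45890246 -104.66625263  207.2593912 ] [-3.14070627e+00  2.28181751e-04  1.72612829e+00]
shift 2.6 0.4 95.3 turn -0.003
```

View pics/t2.png

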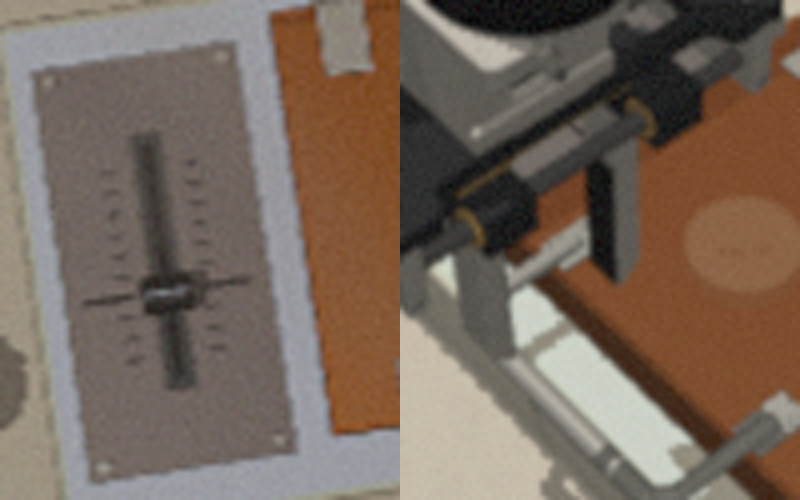

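The cap's white line is at crop (170,294), on the long tick. In the scene crop the fingers stand above and across the bar. I'll go down and grip it.

Emit:
{"op": "move_arm", "data": {
  "steps": [
    [0.003, 0, 0.03, 0, 0.05],
    [0.003, 0, 0.055, 0, 0.05],
    [0.003, 0, 0.075, 0, 0.05],
    [0.003, 0, 0.09, 0, 0.05],
    [0.003, 0, 0.095, 0, 0.05],
    [0.003, 0, 0.095, 0, 0.05],
    [0.003, 0, 0.095, 0, 0.05],
    [0.003, 0, 0.095, 0, 0.005],
    [0.003, 0, 0.095, 0, 0.005],
    [0.003, 0, 0.095, 0, 0.005],
    [0.003, 0, 0.095, 0, 0.005],
    [0.003, 0, 0.095, 0, 0.005],
    [0.003, 0, 0.095, 0, 0.005],
    [0.003, 0, 0.095, 0, 0.005]
  ],
  "squeeze": 15
}}

```text
time: 6.83
tool_pos: [463.3, -100.4, 112.7]
eef_rot: [3.141, 0.0, 1.728]
ft_force: [0.3, 1.2, -0.5]
gripper_width: 11.2
grasp_force: 15.0
```

Run:
```python
from h import *
yaw=0.158;ex=np.array([np.cos(yaw),np.sin(yaw),0]);ey=np.array([-ex[1],ex[0],0]);O=np.array([590,-26,0])
X=ray("top",304,258.8,94);print("cap x",(X-O)@ex)
s=get_state();print(s["tool_pos"],s["gripper_width"],s["grasp_force"],s["ft_force"],"bar local",(s["tool_pos"]-O)@ex,(s["tool_pos"]-O)@ey)
# arc: shift of tool y (+viewer x) and tool z (-up) for cover angle
for th in np.arange(0,0.86,0.1):
    a=np.arctan2(31,248)+th;r=np.hypot(31,248);print(round(th,2),(248-r*np.cos(a)).round(1),-(r*np.sin(a)-31).round(1))
# index from scene ray with r=100 about hinge at bar+248, z 78
hx=(s["tool_pos"]-O)@ex+248
A=ray("scene",428,295.6,0);B=ray("scene",428,295.6,300)
for k in np.linspace(.35,.65,13):
    P=A+k*(B-A);x,y,z=(P-O)@ex-hx,(P-O)@ey,P[2]-78;print(round(y,1),"r",np.hypot(x,z).round(1),"th",np.arctan2(z,-x).round(3))
```

```text
cap x -13.060049250907717
[ 463.33405066 -100.37655575  112.68916881] 11.16033279079471 15.00030979514122 [ 0.30737873  1.18888673 -0.47747525] bar local -136.79085406810216 -53.52006175617654
0.0 0.0 -0.0
0.1 4.3 -24.6
0.2 11.1 -48.7
0.3 20.2 -71.9
0.4 31.6 -94.1
0.5 45.2 -115.1
0.6 60.8 -134.6
0.7 78.3 -152.5
0.8 97.5 -168.5
-162.5 r 46.5 th 0.62
-165.3 r 55.1 th 0.676
-168.1 r 64.0 th 0.716
-170.9 r 72.8 th 0.747
-173.7 r 81.8 th 0.771
-176.5 r 90.8 th 0.79
-179.3 r 99.8 th 0.806
-182.1 r 108.8 th 0.819
-184.9 r 117.9 th 0.83
-187.7 r 126.9 th 0.84
-190.5 r 136.0 th 0.848
-193.3 r 145.1 th 0.855
-196.1 r 154.2 th 0.862
```

Run:
```python
from h import *
yaw=0.158;ex=np.array([np.cos(yaw),np.sin(yaw),0]);ey=np.array([-ex[1],ex[0],0]);O=np.array([590,-26,0])
I=np.mean([camera("top")[0] for _ in range(12)],0).mean(2).astype(np.float32)
def prof(y0,y1,z):
    xs=np.arange(-45,30,.5);P=np.zeros(len(xs))
    for y in np.arange(y0,y1+.1,1):
        uv=proj("top",O+xs[:,None]*ex+y*ey+np.array([0,0,z])).astype(np.float32)
        P+=cv2.remap(I,uv[:,:1],uv[:,1:],cv2.INTER_CUBIC)[:,0]
    return xs,P/len(np.arange(y0,y1+.1,1))
for y0,y1 in((140,146),(93,99)):
    xs,P=prof(y0,y1,70.5);w=np.clip(np.median(P)-P-8,0,None);w[(xs<-22)|(xs>2)]=0;print("tick",(w*xs).sum()/w.sum(),w.max())
xs,P=prof(115,124,94)
print("line",[(x,int(v)) for x,v in zip(xs[40:90:2],P[40:90:2])])
```

```text
tick -8.8249903795669 31.73178373064313
tick -8.875647878123694 27.284015655517578
line [(np.float64(-25.0), 58), (np.float64(-24.0), 58), (np.float64(-23.0), 57), (np.float64(-22.0), 55), (np.float64(-21.0), 50), (np.float64(-20.0), 43), (np.float64(-19.0), 38), (np.float64(-18.0), 37), (np.float64(-17.0), 39), (np.float64(-16.0), 43), (np.float64(-15.0), 50), (np.float64(-14.0), 58), (np.float64(-13.0), 74), (np.float64(-12.0), 95), (np.float64(-11.0), 106), (np.float64(-10.0), 96), (np.float64(-9.0), 71), (np.float64(-8.0), 49), (np.float64(-7.0), 41), (np.float64(-6.0), 39), (np.float64(-5.0), 39), (np.float64(-4.0), 42), (np.float64(-3.0), 47), (np.float64(-2.0), 53), (np.float64(-1.0), 58)]
```

Emit:
{"op": "move_arm", "data": {
  "steps": [
    [0, 0.001, -0.006, 0, 0.005],
    [0, 0.002, -0.0124, 0, 0.005],
    [0, 0.0043, -0.0246, 0, 0.005],
    [0, 0.0074, -0.0367, 0, 0.005],
    [0, 0.0111, -0.0487, 0, 0.005],
    [0, 0.0154, -0.0604, 0, 0.005],
    [0, 0.0202, -0.0719, 0, 0.005],
    [0, 0.0257, -0.0832, 0, 0.005],
    [0, 0.0316, -0.0941, 0, 0.005],
    [0, 0.0382, -0.1048, 0, 0.005],
    [0, 0.0452, -0.1151, 0, 0.005],
    [0, 0.0528, -0.1251, 0, 0.005],
    [0, 0.0608, -0.1346, 0, 0.005],
    [0, 0.0693, -0.1438, 0, 0.005],
    [0, 0.074, -0.148, 0, 0.005],
    [0, 0.0783, -0.1525, 0, 0.005],
    [0, 0.0783, -0.1525, 0, 0.005],
    [0, 0.0783, -0.1525, 0, 0.005]
  ],
  "squeeze": 20
}}

```text
time: 8.93
tool_pos: [537.0, -88.6, 265.2]
eef_rot: [-3.134, 0.001, 1.729]
ft_force: [-5.9, -1.9, 2.7]
gripper_width: 11.3
grasp_force: 20.0
```

Run:
```python
from h import *
s=get_state();print(s["time"],s["tool_pos"],s["gripper_width"],s["grasp_force"],s["ft_force"])
q=camera("scene")[0];p=camera("top")[0]
cv2.imwrite("pics/s3.png",np.hstack([cv2.resize(q[245:345,390:470,::-1],None,fx=5,fy=5,interpolation=cv2.INTER_CUBIC),cv2.resize(p[165:265,390:470,::-1],None,fx=5,fy=5,interpolation=cv2.INTER_CUBIC)]))
```

```text
8.9333 [536.98950945 -88.59793631 265.20776077] 11.251874592286725 20.000782012939453 [-5.93609443 -1.91309196  2.67963814]
```

View pics/s3.png

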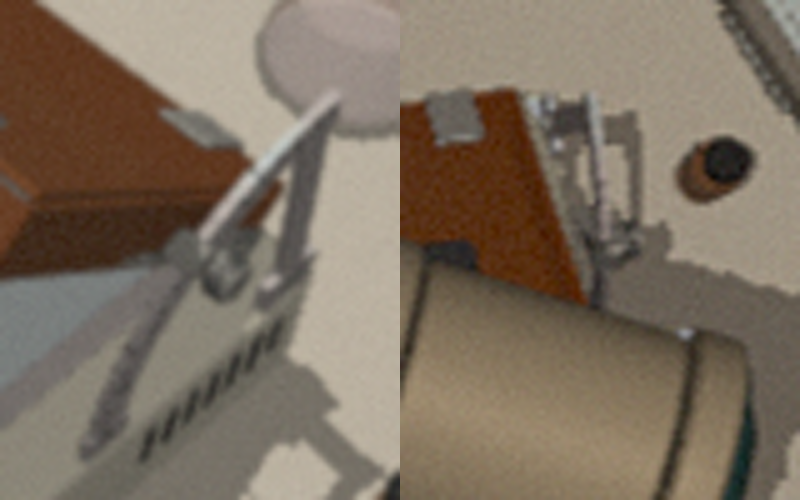

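The scene crop shows the clip at crop (215,260) on the quadrant and the cover still a little below the mark. The top crop shows the clip at crop (610,245), which is top pixel (432,214).

Run:
```python
from h import *
yaw=0.158;ex=np.array([np.cos(yaw),np.sin(yaw),0]);ey=np.array([-ex[1],ex[0],0]);O=np.array([590,-26,0])
hx=111.2
for th in(.7,.75,.8,.85,.9):
    X=O+(hx-100*np.cos(th))*ex-179.5*ey+np.array([0,0,78+100*np.sin(th)]);print(th,proj("scene",X).round(1),proj("top",X).round(1))
def ang(p,d,n):
    l=cloud(n,d);l=np.stack([(l-O)@ex,(l-O)@ey,l[...,2]],-1);hsv=cv2.cvtColor(p,cv2.COLOR_RGB2HSV)
    m=(hsv[...,0]<20)&(hsv[...,1]>140)&(d>0)&(l[...,1]>-150)&(l[...,1]<40)&(l[...,0]>-80)&(l[...,0]<105)&(l[...,2]>95)
    m=cv2.erode(m.astype(np.uint8),np.ones((5,5)))>0
    P=l[m];
    best=None;rng=np.random.default_rng(0)
    for _ in range(300):
        a=P[rng.choice(len(P),3,False)];nn=np.cross(a[1]-a[0],a[2]-a[0]);nn/=np.linalg.norm(nn)+1e-9
        i=abs((P-a[0])@nn)<3
        if abs(nn[2])>.4 and (best is None or i.sum()>best.sum()):best=i
    Q=P[best];nn=np.linalg.svd(Q-Q.mean(0),full_matrices=False)[2][2];nn*=np.sign(nn[2]);print(n,len(P),best.sum(),"angle",np.arctan2(nn[0],nn[2]).round(3),nn.round(3))
for n in("scene","top"):
    a=np.load(n+"0.npz");ang(a["p"],a["d"],n);p,d=camera(n);ang(p,d,n)
```

```text
0.7 [[424.5 300.8]] [[429.8 217.3]]
0.75 [[426.1 298.4]] [[429.8 215.7]]
0.8 [[427.8 296. ]] [[429.8 213.9]]
0.85 [[429.6 293.6]] [[429.8 212.1]]
0.9 [[431.4 291.2]] [[429.8 210.3]]
scene 4948 4895 angle 0.001 [0.001 0.001 1.   ]
scene 1589 1340 angle 0.678 [0.628 0.001 0.779]
top 4064 2774 angle -0.001 [-0.001  0.001  1.   ]
top 1497 1312 angle 0.681 [0.629 0.003 0.777]
```

Plane fits from both cameras put the cover at 0.68 rad, and the clip is at 0.80 rad. I'll add 0.12 rad.

Emit:
{"op": "move_arm", "data": {
  "steps": [
    [0, 0.004, -0.004, 0, 0.005],
    [0, 0.008, -0.008, 0, 0.005],
    [0, 0.012, -0.012, 0, 0.005],
    [0, 0.016, -0.0155, 0, 0.005],
    [0, 0.02, -0.0185, 0, 0.005],
    [0, 0.022, -0.0205, 0, 0.005],
    [0, 0.022, -0.0205, 0, 0.005],
    [0, 0.022, -0.0205, 0, 0.005],
    [0, 0.022, -0.0205, 0, 0.005],
    [0, 0.022, -0.0205, 0, 0.005],
    [0, 0.022, -0.0205, 0, 0.005]
  ]
}}

```text
time: 10.05
tool_pos: [560.4, -84.8, 286.1]
eef_rot: [-3.138, 0.001, 1.729]
ft_force: [-4.4, -1.4, 4.4]
gripper_width: 11.3
grasp_force: 20.0
```

Run:
```python
from h import *
yaw=0.158;ex=np.array([np.cos(yaw),np.sin(yaw),0]);ey=np.array([-ex[1],ex[0],0]);O=np.array([590,-26,0])
s=get_state();print(s["time"],s["tool_pos"],s["gripper_width"],s["grasp_force"],s["ft_force"],abs(s["dq"]).max())
for n in("scene","top"):
    p,d=camera(n)
    l=cloud(n,d);l=np.stack([(l-O)@ex,(l-O)@ey,l[...,2]],-1);hsv=cv2.cvtColor(p,cv2.COLOR_RGB2HSV)
    m=(hsv[...,0]<20)&(hsv[...,1]>140)&(d>0)&(l[...,1]>-150)&(l[...,1]<40)&(l[...,0]>-80)&(l[...,0]<105)&(l[...,2]>95)
    P=l[cv2.erode(m.astype(np.uint8),np.ones((5,5)))>0];i=np.ones(len(P),bool);best=i*0;rng=np.random.default_rng(0)
    for _ in range(300):
        a=P[rng.choice(len(P),3,False)];nn=np.cross(a[1]-a[0],a[2]-a[0]);nn/=np.linalg.norm(nn)+1e-9
        i=abs((P-a[0])@nn)<3
        if abs(nn[2])>.4 and i.sum()>best.sum():best=i
    Q=P[best>0];nn=np.linalg.svd(Q-Q.mean(0),full_matrices=False)[2][2];nn*=np.sign(nn[2]);print(n,len(P),len(Q),np.arctan2(nn[0],nn[2]).round(3))
    if n=="scene":cv2.imwrite("pics/s4.png",cv2.resize(p[240:345,360:470,::-1],None,fx=5,fy=5,interpolation=cv2.INTER_CUBIC))
```

```text
10.05 [560.37072308 -84.84643694 286.05767175] 11.254569434324374 20.000844597816467 [-4.36895832 -1.40509421  4.44767218] 0.0016114522485214853
scene 743 561 -0.772
top 816 741 0.807
```

View pics/s4.png

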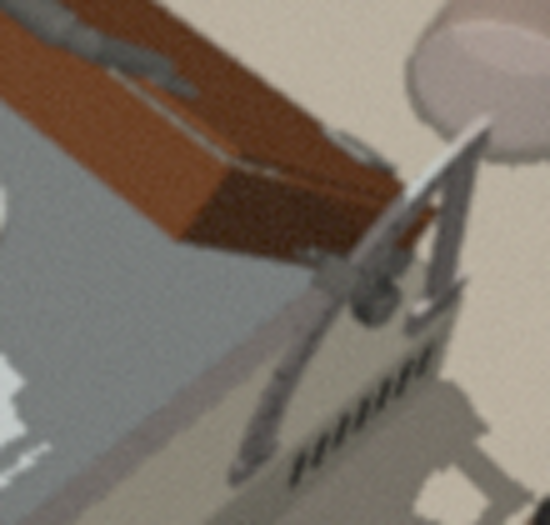

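The pointer at crop (310,255) meets the clip at crop (340,275). The cover reads 0.80 to 0.81 rad and is at rest, so I'm handing in.

```bash
python3 -c "
from workcell import *
print(finish_job())"
```

```text
the job is handed in; nothing more can be done
None
```

I handed the job in at about 10 s (no verdict came back): the dimmer stands about 2 mm from the long tick (limit 5 mm), and the gripper is holding the cover still at about 0.80 rad, which matches the index clip at 0.80 rad as measured in the camera images.

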